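# Run the jar mixer at slow speed

### The job

Set the closed spice jar down upright (do not drop or tip it) on the mixer's round rimmed plate and let go of it, then press the mixer's black spring knob down until its pointer stands in the green band, and keep it held there. Never push the pointer into the red band, and leave everything else on the island where it is. The job finishes with the gripper still holding the knob down in the green: do not let go at the end.

Things in the scene. Friction and masses are not known exactly. Their poses are not given: they have to be found in the camera images.
- spice_jar: spice jar, dark glass with a pale label band and a round cork-coloured lid (fixed shut): 57 mm diameter, 89 mm tall (glass up to 74 mm, the 49 mm wide lid above), about 0.19 kg. Origin: centre of its underside; z up. Stands upright at the start on one of four spots to the robot's left, the others hold the cup, the timer and the pinch bowl.
- mixer: white jar mixer, fixed: base 130 x 300 mm, 32 mm high. Origin: centre of its underside; long side along its y, front to its own -x; turned up to 0.35 rad either way. Plate 80 mm along its +y; knob 80 mm along its -y, on a 90 x 90 mm turret 76 mm high. The turret's front bears a gauge: green band, red band below it.
- mixer_plate (a point): centre of the top face of the mixer's plate's black rubber mat, 40 mm above the work surface, where the jar shall stand. The mat lies inside a steel rim of inner radius 46 mm that stands 4 mm above it.
- run_knob_top (a point): centre of the flat top of the black push knob (44 mm diameter cap, 14 mm thick), 120 mm above the work surface when up; moves down with it.
- run_knob (a joint): travel of the knob straight down, m: 0 up, 0.024 at the stop. A spring pushes it back: it begins to move at about 2 N and takes 0.3 N more for each mm (about 5.6 N at 12 mm). Pointer in the green band from 0.009 to 0.015 (middle 0.012), in the red from 0.019. Springs up when let go.
- ribbed_cup: cream fluted cup, 79 mm wide, 70 mm tall, loose bystander. Origin: centre of its underside.
- timer: round off-white wind-up kitchen timer, 65 mm wide, 58 mm tall, loose bystander. Origin: centre of its underside.
- pinch_bowl: small brown bowl of salt, 68 mm wide, 29 mm tall, loose bystander. Origin: centre of its underside.
Not all that is in view belongs to the job. Leave any pink look-alike of the spice_jar alone.

How it is judged:
By the outcome, as a careful person would: the job done as asked, in the order asked, and still so for the second after the job is handed in, while the arm keeps its last pose, push and grip.
It also fails if it takes over 51 s, if anything falls off the work surface, if the arm or the gripper's body presses on something with over 40 N, if the wrist force passes 120 N, or if a joint passes its speed limit or range.

### The arm

A 6-joint arm with a two-finger parallel gripper is mounted at the origin on a cart in front of the work surface, level with it; the furniture and walls round the work are solid. World frame = base frame: x ahead of the robot, y to its left, z up, the work surface at z = 0. Lengths are in m, angles in rad, forces in N, time in s.
With the tool pointing down it reaches from about 0.3 to 0.775 m from the base axis. Payload 14.6 kg.
Tool frame: the origin (TCP) lies between the finger pads; the fingertips stand 22 mm ahead of it and the grasp point (between the pads) lies 3 mm ahead of it (r.tips_ahead is the distance from the TCP to the fingertips, in m); z points along the fingers, y is the line along which they close (so a half turn about z gives the same grasp; the last joint's range is limited). The gripper opens to 85 mm and grips with 20 to 120 N. Pads are 22 mm wide; open, the fingers measure 114 mm over their backs; the gripper's body (76 mm by 85 mm) begins 54 mm behind the grasp point. The pads swing forward as they close: fully open they stand 13 mm farther back than shut.
Start: joints at [1.176, 0.3, 1.521, -0, 1.321, -0.067], TCP at [0.177, 0.521, 0.253] pointing down, gripper open.
Joint ranges: [-3.03, 3.03], [-0.79, 2.21], [0.23, 2.52], [-1.04, 4.18], [0, 3.07], [-2.55, 2.55]. Speed limits (rad/s): [2.22, 2.22, 2.57, 3.14, 3.14, 3.14].

### API

Orientations are given as a 3x3 rotation matrix whose columns are the frame's x, y, z axes.
In Python, from rig import r, eyes gives the robot as it stands. The module is installed in compiled form; this text tells all that it offers.
- The arm moves only by the tool apply_moves, never from a script. Its argument "rows" is a list of rows, each a list of 4 numbers: the shift along the world's x, y, z in m, then the turn about the world's z in degrees. A call has 1 to 12 rows; each row is the pose to reach, as a shift and turn from the pose commanded when the call began; what a row does not reach only later rows make up. A row lasts 1/12 s, in which the tool goes at most 41.7 mm and 7.16 degrees, less where a joint would pass 70% of its speed; a pose out of reach is approached as far as the arm can. A call with a gripper value outside its range is refused whole. "grip" is the opening, from 0 (shut) to 1 (fully open), set as the call begins (left out, the last holds). The fingers move at their own pace and stop on an object; "newtons" is the grip in N (left out, the last holds). Time passes only in rows, so rows that repeat a pose let the fingers close. It gives the time, the measured TCP pose, the force, the opening and the grip force at its end, in the units of the state.
- r.read_state(): the state, without advancing time (a new reading comes with each control period).
- eyes.get_image(name): name is "scene" or "side" or "wrist"; returns a dict with "image" (480x640x3 uint8, red, green, blue), "depth" (480x640 float32, m along the optical axis (not along the pixel's ray), 0 where there is no reading), "fx", "fy", "cx", "cy" (pixels), "k1" (the pictures are not rectified: a ray, as slopes to the right and down, at radius r is drawn at 1 + k1 r^2 times it, then the intrinsics apply), "world_to_cam" (4x4, takes a point from world to camera coordinates). Camera axes: x right, y down, z forward; pixel columns grow to the right and rows downward; lengths in m; the calibration is good to about 2 mm. A picture is of the moment at which its call begins.
- r.close_job(): hands the job in; it is judged then, once.
The state is a dict: "time_s": time; "joint_positions": joint angles; "qvel": joint speeds; "joint_efforts": joint torques, N m; "position": TCP position; "ee_rot": TCP orientation; "force": force on the tool from outside, world axes, zero at the start; "torque": the same for the moment, N m; "opening": finger opening in m; "grasp_force": force on a finger pad.
Only numpy, scipy, OpenCV 4.12 (cv2) and the standard library are available. Lean on these libraries where they do the work, as an engineer would, in place of code of your own. Each camera call takes 0.05 s, during which the arm holds its last target. There are 200 camera calls.

## Working session

There is one attempt and no reset: what is moved stays moved. The work goes in short steps, Python scripts to look and compute and a tool call to move; the robot and the scene stay as the last step left them, time stands still between calls to the robot, and variables do not carry over. Pictures are saved under pics/ and viewed, at most 10 in all, crops included, and the job is handed in when it is done.

Besides the shell and the picture viewer there is one more tool, called after "Emit:" by a JSON object that holds its "api" and its "payload", one argument or row to a line. apply_moves: Moves the arm, as the interface text tells. Its arguments: {"type":"object","properties":{"rows":{"type":"array"},"grip":{"type":"number"},"newtons":{"type":"number"}},"required":["rows"]}

```bash
mkdir -p pics
cat > h.py <<'E'
import numpy as np, cv2
from rig import r, eyes
def grab(n,f):
    d=eyes.get_image(n); cv2.imwrite(f'pics/{f}.png',d['image'][:,:,::-1]); np.savez(f'pics/{f}.npz',**d); return d
def load(f): return dict(np.load(f'pics/{f}.npz'))
def ray(d,u,v):
    K=np.array([[d['fx'],0,d['cx']],[0,d['fy'],d['cy']],[0,0,1.]])
    p=cv2.undistortPoints(np.array([[[u,v]]],float),K,np.array([float(d['k1']),0,0,0,0]))[0,0]
    return np.array([p[0],p[1],1.])
def toW(d,c):
    T=d['world_to_cam']; return T[:3,:3].T@(c-T[:3,3])
def pt(d,u,v):  # by depth
    z=d['depth'][int(v)-1:int(v)+2,int(u)-1:int(u)+2]; z=z[z>0]
    return toW(d,ray(d,u,v)*np.median(z)) if len(z) else None
def plane(d,u,v,h): # at height h
    o=toW(d,np.zeros(3)); q=toW(d,ray(d,u,v))-o; return o+q*(h-o[2])/q[2]
E
python3 - <<'E'
from h import *
a=grab('scene','s0');b=grab('side','d0')
for d in (a,b): print(toW(d,np.zeros(3)).round(3))
s=r.read_state();print(s['time_s'],s['position'],s['opening'],s['ee_rot'],s['force'])
E
```

```text
[-0.094 -0.408  0.55 ]
[ 0.177 -0.725  0.787]
0.1 [0.17701005 0.52054014 0.25277887] 0.0856153346108151 [[-9.46751471e-01  3.21965037e-01 -4.09605006e-04]
 [ 3.21965288e-01  9.46750988e-01 -9.59184561e-04]
 [ 7.89700520e-05 -1.03998799e-03 -9.99999456e-01]] [ 0.22413846 -0.43346205  0.02539895]
```

View pics/s0.png

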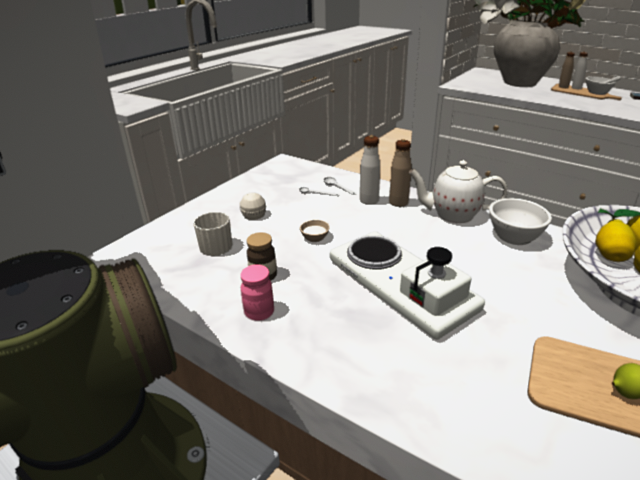

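View pics/d0.png

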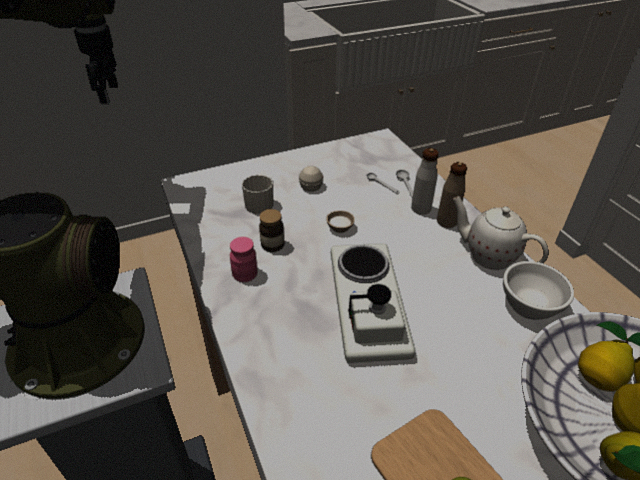

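Scene view: the candidates are the dark jar with a cork lid (261,256), its pink look-alike (257,292), the brown-topped bottles (370,170) and (400,172), the cup (213,233), the timer (253,205) and the bowl (315,230). I choose the dark jar at (261,256), which is at (272,230) in the side view. The mixer plate is at (375,250) and the knob at (439,256). Next is a close crop of each.

Run:
```python
from h import *
a=cv2.imread('pics/d0.png')
c1=cv2.resize(a[190:290,220:320],(400,400),interpolation=cv2.INTER_CUBIC)
c2=cv2.resize(a[230:370,320:420],(400,560),interpolation=cv2.INTER_CUBIC)
o=np.zeros((560,800,3),np.uint8);o[:400,:400]=c1;o[:,400:]=c2
cv2.imwrite('pics/c0.png',o)
D=load('d0');S=load('s0')
for n,d,u,v,h in [('lid',D,270,216,.089),('lid',S,260,239,.089),('plate',D,364,262,.04),('plate',S,375,250,.04),('knob',D,379,294,.12),('knob',S,439,256,.12),('pink',D,242,244,.089),('pink',S,256,273,.089)]:
    print(n,pt(d,u,v),plane(d,u,v,h).round(4))
```

```text
lid [0.43394937 0.10880385 0.08776013] [0.4335 0.1073 0.089 ]
lid [0.43394866 0.10751523 0.08794382] [0.4327 0.1063 0.089 ]
plate [ 0.58321586 -0.0618949   0.04023287] [ 0.5833 -0.0617  0.04  ]
plate [ 0.58474106 -0.06036557  0.03871342] [ 0.583  -0.0612  0.04  ]
knob [ 0.52505752 -0.21764359  0.12193291] [ 0.5261 -0.2162  0.12  ]
knob [ 0.51873475 -0.21365857  0.12011002] [ 0.5189 -0.2136  0.12  ]
pink [0.3490816  0.04383166 0.08810451] [0.3489 0.0428 0.089 ]
pink [0.34791585 0.04175799 0.08824067] [0.3472 0.041  0.089 ]
```

View pics/c0.png

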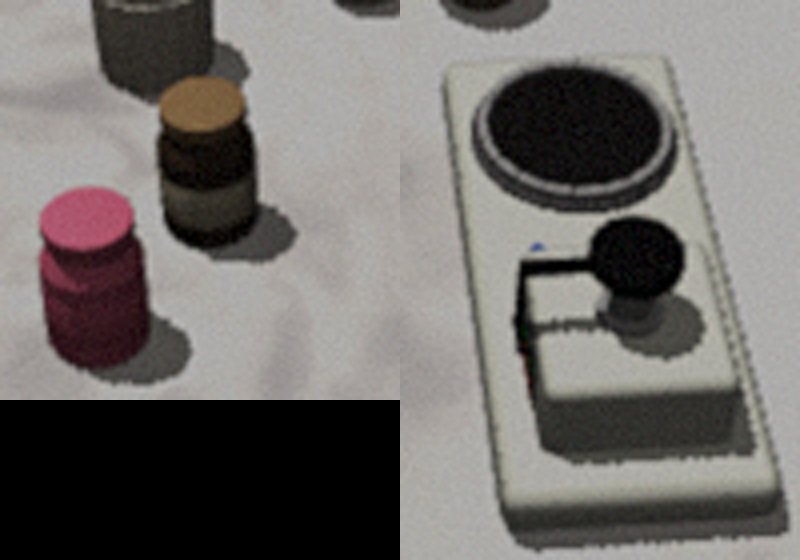

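The crop confirms the dark glass jar with label and cork lid at crop (203,103), with the pink look-alike separate at (87,220). The mat centre is at crop (574,126) and the knob cap at (637,255), with its pointer arm running to the front-left. Next I refine from the point clouds.

```bash
cat >> h.py <<'E'
def cloud(d):
    K=np.array([[d['fx'],0,d['cx']],[0,d['fy'],d['cy']],[0,0,1.]])
    u,v=np.meshgrid(np.arange(640.),np.arange(480.))
    p=cv2.undistortPoints(np.stack([u,v],-1).reshape(-1,1,2),K,np.array([float(d['k1']),0,0,0,0]))[:,0]
    z=d['depth'].reshape(-1,1); T=d['world_to_cam']
    w=(np.c_[p,np.ones(len(p))]*z-T[:3,3])@T[:3,:3]; w[z[:,0]<=0]=9
    return w.reshape(480,640,3)
E
python3 - <<'E'
from h import *
for f in ('d0','s0'):
    d=load(f);w=cloud(d);g=d['image'].max(2)
    def rep(n,c,rad,lo,hi,dark=0):
        m=(np.hypot(w[...,0]-c[0],w[...,1]-c[1])<rad)&(w[...,2]>lo)&(w[...,2]<hi)
        if dark: m&=g<dark
        p=w[m]
        if len(p)<5: print(n,len(p));return
        (cx,cy),R=cv2.minEnclosingCircle(p[:,:2].astype(np.float32))
        mid=(np.percentile(p,2,0)+np.percentile(p,98,0))/2
        print(f,n,len(p),p.mean(0).round(4),mid[:2].round(4),'circ',round(cx,4),round(cy,4),round(R,4))
    rep('lid',(.433,.107),.04,.083,.1)
    rep('mat',(.583,-.061),.06,.03,.0425,70)
    rep('knob',(.524,-.214),.026,.115,.128)
    rep('turret',(.524,-.214),.1,.07,.082)
    for n,u,v in ([('cup',258,195),('timer',311,178),('bowl',340,221)] if f=='d0' else [('cup',213,233),('timer',253,205),('bowl',315,230)]):
        q=pt(d,u,v); rep(n,q[:2],.06,.015,.085)
E
```

```text
d0 lid 262 [0.4345 0.1069 0.0873] [0.4346 0.1085] circ 0.4347 0.1081 0.0256
d0 mat 1159 [ 0.5796 -0.0652  0.0395] [ 0.5777 -0.066 ] circ 0.5796 -0.0655 0.0545
d0 knob 378 [ 0.5271 -0.2144  0.121 ] [ 0.5277 -0.2134] circ 0.5246 -0.212 0.0258
d0 turret 1420 [ 0.5221 -0.2242  0.077 ] [ 0.527  -0.2158] circ 0.5288 -0.2139 0.0606
d0 cup 562 [0.4476 0.2388 0.0448] [0.4534 0.25  ] circ 0.4522 0.2587 0.0398
d0 timer 444 [0.6043 0.2753 0.0395] [0.6081 0.2811] circ 0.6088 0.2864 0.033
d0 bowl 430 [0.6084 0.1054 0.021 ] [0.6071 0.1027] circ 0.6074 0.1026 0.0356
s0 lid 317 [0.433  0.1101 0.0872] [0.4342 0.1114] circ 0.4355 0.1122 0.026
s0 mat 899 [ 0.5829 -0.0603  0.0395] [ 0.5834 -0.062 ] circ 0.5794 -0.0617 0.0527
s0 knob 338 [ 0.5252 -0.2112  0.1189] [ 0.527  -0.2108] circ 0.5275 -0.2105 0.0219
s0 turret 1313 [ 0.5159 -0.2175  0.0751] [ 0.5197 -0.2112] circ 0.5265 -0.2122 0.0598
s0 cup 794 [0.4382 0.2465 0.0444] [0.4497 0.2576] circ 0.4531 0.2656 0.0393
s0 timer 513 [0.5982 0.2814 0.039 ] [0.603  0.2867] circ 0.6062 0.2911 0.0334
s0 bowl 450 [0.6095 0.1071 0.0213] [0.6075 0.1051] circ 0.6081 0.1047 0.0356
```

Emit:
{"api": "apply_moves", "payload": {
  "rows": [
    [0.02, -0.03, 0, 0],
    [0.04, -0.065, 0, 0],
    [0.06, -0.1, 0, 0],
    [0.08, -0.135, 0, 0],
    [0.105, -0.17, 0, 0],
    [0.13, -0.205, 0, 0],
    [0.15, -0.24, 0, 0],
    [0.175, -0.275, 0, 0],
    [0.195, -0.31, 0, 0],
    [0.215, -0.345, 0, 0],
    [0.235, -0.38, 0, 0],
    [0.257, -0.4125, 0, 0]
  ],
  "grip": 1
}}

```text
time_s: 1.1
position: [0.4344, 0.106, 0.2533]
ee_rot: [[-0.947, 0.322, -0.0], [0.322, 0.947, -0.0], [0.0, -0.0, -1.0]]
force: [0.7, 1.1, 0.2]
opening: 0.0852
grasp_force: 0.0
```

Emit:
{"api": "apply_moves", "payload": {
  "rows": [
    [0, 0, -0.02, 0],
    [0, 0, -0.04, 0],
    [0, 0, -0.06, 0],
    [0, 0, -0.06, 0],
    [0, 0, -0.06, 0]
  ]
}}

```text
time_s: 1.52
position: [0.4338, 0.1082, 0.1931]
ee_rot: [[-0.947, 0.322, -0.002], [0.322, 0.947, -0.0], [0.002, -0.001, -1.0]]
force: [0.3, 0.1, 0.5]
opening: 0.0857
grasp_force: 0.0
```

Run:
```python
from h import *
d=grab('wrist','w0');s=r.read_state()
print(s['time_s'],s['position'],s['joint_positions'].round(2) if hasattr(s['joint_positions'],'round') else s['joint_positions'])
w=cloud(d)
m=(np.hypot(w[...,0]-.434,w[...,1]-.108)<.045)&(w[...,2]>.08)&(w[...,2]<.1)
p=w[m];print(len(p))
if len(p): print(p.mean(0),np.percentile(p,[2,98],axis=0),cv2.minEnclosingCircle(p[:,:2].astype(np.float32)))
```

```text
1.5667 [0.43428489 0.10833357 0.19403638] [ 0.16  0.13  1.87 -0.    1.14 -1.08]
4116
[0.43554564 0.11277365 0.0872429 ] [[0.41372718 0.09061635 0.08455596]
 [0.45833715 0.13445856 0.08879987]] ((0.4369780421257019, 0.11223755776882172), 0.02498612552881241)
```

View pics/w0.png

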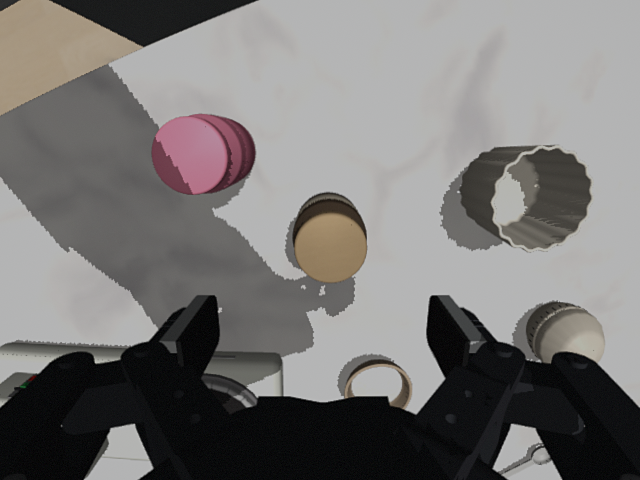

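The wrist view shows the cork lid at (330,247), midway between the fingers (about 190 to 450 across). The pink jar at (200,155) and the cup at (530,200) are clear of them. All cameras agree to within about 4 mm, so I descend.

Emit:
{"api": "apply_moves", "payload": {
  "rows": [
    [0.001, 0.003, -0.02, 0],
    [0.001, 0.003, -0.045, 0],
    [0.001, 0.003, -0.07, 0],
    [0.001, 0.003, -0.095, 0],
    [0.001, 0.003, -0.115, 0],
    [0.001, 0.003, -0.13, 0],
    [0.001, 0.003, -0.141, 0],
    [0.001, 0.003, -0.141, 0],
    [0.001, 0.003, -0.141, 0],
    [0.001, 0.003, -0.141, 0]
  ]
}}

```text
time_s: 2.4
position: [0.4359, 0.1115, 0.0537]
ee_rot: [[-0.947, 0.322, 0.002], [0.322, 0.947, 0.0], [-0.002, 0.001, -1.0]]
force: [0.0, 0.3, -0.4]
opening: 0.0853
grasp_force: 0.0
```

Emit:
{"api": "apply_moves", "payload": {
  "rows": [
    [0, 0, 0, 0],
    [0, 0, 0, 0],
    [0, 0, 0, 0],
    [0, 0, 0, 0],
    [0, 0, 0, 0],
    [0, 0, 0, 0],
    [0, 0, 0, 0],
    [0, 0, 0, 0],
    [0, 0, 0, 0],
    [0, 0, 0, 0]
  ],
  "grip": 0.4,
  "newtons": 25
}}

```text
time_s: 3.23
position: [0.4356, 0.1113, 0.0531]
ee_rot: [[-0.947, 0.322, 0.001], [0.322, 0.947, 0.0], [-0.001, 0.001, -1.0]]
force: [-1.7, 0.2, 8.4]
opening: 0.0544
grasp_force: 25.1
```

Emit:
{"api": "apply_moves", "payload": {
  "rows": [
    [0, 0, 0.005, 0],
    [0, 0, 0.015, 0],
    [0, 0, 0.03, 0],
    [0, 0, 0.05, 0],
    [0, 0, 0.07, 0],
    [0, 0, 0.09, 0],
    [0, 0, 0.1, 0],
    [0, 0, 0.1, 0],
    [0, 0, 0.1, 0]
  ],
  "newtons": 35
}}

```text
time_s: 3.98
position: [0.435, 0.1112, 0.1523]
ee_rot: [[-0.947, 0.322, 0.001], [0.322, 0.947, 0.0], [-0.0, 0.0, -1.0]]
force: [0.5, -0.5, -2.0]
opening: 0.054
grasp_force: 37.6
```

Run:
```python
from h import *
a=grab('side','d1');b=grab('scene','s1');s=r.read_state();print(s['time_s'],s['position'],s['force'],s['opening'])
i=a['image'][120:290,200:340,::-1];j=b['image'][150:320,180:320,::-1]
cv2.imwrite('pics/c1.png',cv2.resize(np.hstack([i,j]),None,fx=2.8,fy=2.8,interpolation=cv2.INTER_CUBIC))
```

```text
4.0833 [0.43457098 0.11110507 0.1512548 ] [-0.16208599 -0.6008725  -0.9518013 ] 0.05389012085007381
```

View pics/c1.png

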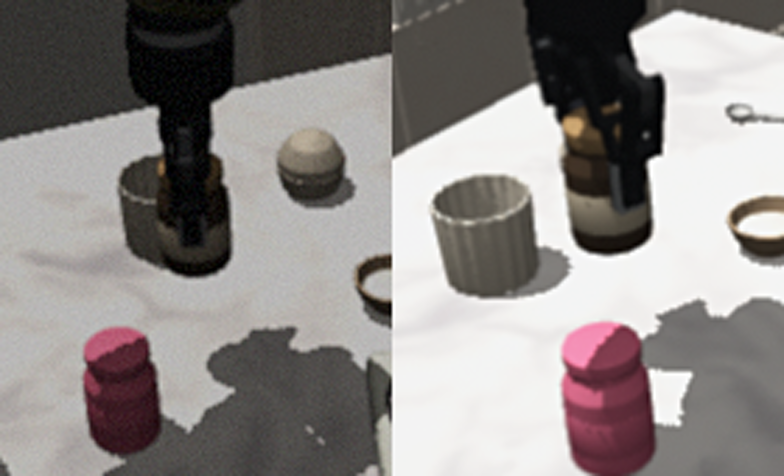

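Crop: the jar is lifted and hangs upright in the fingers. Its neighbours are undisturbed. Next I measure its offset in the hand with the wrist camera.

Run:
```python
from h import *
d=grab('wrist','w1');s=r.read_state();print(s['position'])
w=cloud(d);P=s['position']
m=(np.hypot(w[...,0]-P[0],w[...,1]-P[1])<.05)&(w[...,2]>.175)&(w[...,2]<.2)
im=d['image'].astype(int); m&=(im[...,0]-im[...,2]>30)
p=w[m];print(len(p))
if len(p):print(p.mean(0),np.percentile(p,[2,98],axis=0),cv2.minEnclosingCircle(p[:,:2].astype(np.float32)))
for f in('d1','s1'):
    w=cloud(load(f)); m=(np.hypot(w[...,0]-P[0],w[...,1]-P[1])<.05)&(w[...,2]>.085)&(w[...,2]<.13); q=w[m]; print(f,len(q),cv2.minEnclosingCircle(q[:,:2].astype(np.float32)),q[:,2].min())
```

```text
[0.43457704 0.11109767 0.15120644]
12013
[0.425972   0.11452209 0.18522726] [[0.41227901 0.09228974 0.18054574]
 [0.44157279 0.13272752 0.18675322]] ((0.4317101240158081, 0.11213015764951706), 0.023329058662056923)
d1 264 ((0.43200165033340454, 0.10070250928401947), 0.027329372242093086) 0.09932804158457144
s1 407 ((0.4324437081813812, 0.10898970812559128), 0.028315091505646706) 0.09879648474841951
```

Emit:
{"api": "apply_moves", "payload": {
  "rows": [
    [0.01, -0.01, 0, 0],
    [0.03, -0.032, 0, 0],
    [0.05, -0.056, 0, 0],
    [0.07, -0.08, 0, 0],
    [0.09, -0.104, 0, 0],
    [0.11, -0.128, 0, 0],
    [0.13, -0.15, 0, 0],
    [0.143, -0.165, 0, 0],
    [0.149, -0.172, 0, 0],
    [0.149, -0.172, 0, 0],
    [0.149, -0.172, 0, 0],
    [0.149, -0.172, 0, 0]
  ]
}}

```text
time_s: 5.13
position: [0.5834, -0.0598, 0.1519]
ee_rot: [[-0.947, 0.321, -0.001], [0.321, 0.947, 0.0], [0.001, -0.0, -1.0]]
force: [-0.3, 0.1, -0.5]
opening: 0.0541
grasp_force: 37.5
```

Emit:
{"api": "apply_moves", "payload": {
  "rows": [
    [0, 0, -0.01, 0],
    [0, 0, -0.02, 0],
    [0, 0, -0.03, 0],
    [0, 0, -0.037, 0],
    [0, 0, -0.042, 0],
    [0, 0, -0.046, 0],
    [0, 0, -0.046, 0],
    [0, 0, -0.046, 0]
  ]
}}

```text
time_s: 5.8
position: [0.5842, -0.0608, 0.1063]
ee_rot: [[-0.947, 0.322, 0.0], [0.322, 0.947, -0.0], [-0.0, -0.0, -1.0]]
force: [-0.1, -0.6, -0.9]
opening: 0.0547
grasp_force: 37.5
```

Run:
```python
from h import *
a=grab('side','d2');b=grab('scene','s2');s=r.read_state();print(s['time_s'],s['position'],s['force'],s['opening'])
i=a['image'][170:320,300:440,::-1];j=b['image'][160:310,310:450,::-1]
cv2.imwrite('pics/c2.png',cv2.resize(np.hstack([i,j]),None,fx=2.8,fy=2.8,interpolation=cv2.INTER_CUBIC))
```

```text
5.9 [ 0.58429159 -0.06084908  0.10670516] [-0.62171714  0.6923843  -1.41343978] 0.05402746997656886
```

View pics/c2.png

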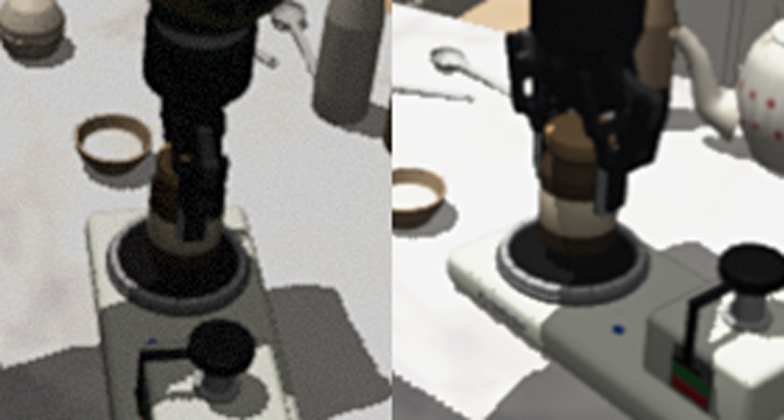

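Crop: the jar hangs upright over the mat, central in the rim and about 13 mm above it. I lower it gently.

Emit:
{"api": "apply_moves", "payload": {
  "rows": [
    [0, 0, -0.004, 0],
    [0, 0, -0.007, 0],
    [0, 0, -0.01, 0],
    [0, 0, -0.012, 0],
    [0, 0, -0.012, 0],
    [0, 0, -0.012, 0]
  ]
}}

```text
time_s: 6.4
position: [0.584, -0.0608, 0.0942]
ee_rot: [[-0.947, 0.322, -0.0], [0.322, 0.947, 0.0], [0.0, -0.0, -1.0]]
force: [0.2, -0.4, -2.2]
opening: 0.0543
grasp_force: 37.6
```

Emit:
{"api": "apply_moves", "payload": {
  "rows": [
    [0, 0, -0.001, 0],
    [0, 0, -0.001, 0],
    [0, 0, -0.001, 0],
    [0, 0, -0.001, 0]
  ]
}}

```text
time_s: 6.73
position: [0.5841, -0.0608, 0.0934]
ee_rot: [[-0.947, 0.322, 0.0], [0.322, 0.947, -0.0], [-0.0, 0.0, -1.0]]
force: [-0.4, -0.5, -1.1]
opening: 0.0541
grasp_force: 37.6
```

Emit:
{"api": "apply_moves", "payload": {
  "rows": [
    [0, 0, -0.001, 0],
    [0, 0, -0.001, 0],
    [0, 0, -0.001, 0],
    [0, 0, -0.001, 0]
  ]
}}

```text
time_s: 7.07
position: [0.5843, -0.0608, 0.0933]
ee_rot: [[-0.947, 0.322, 0.001], [0.322, 0.947, -0.0], [-0.001, 0.0, -1.0]]
force: [-4.7, 1.2, 7.4]
opening: 0.0541
grasp_force: 38.5
```

Contact: +7 N upward, at the expected height. I release.

Emit:
{"api": "apply_moves", "payload": {
  "rows": [
    [0, 0, 0, 0],
    [0, 0, 0, 0],
    [0, 0, 0, 0],
    [0, 0, 0, 0],
    [0, 0, 0, 0],
    [0, 0, 0, 0],
    [0, 0, 0, 0]
  ],
  "grip": 1
}}

```text
time_s: 7.65
position: [0.5841, -0.0608, 0.0922]
ee_rot: [[-0.947, 0.322, -0.0], [0.322, 0.947, 0.0], [0.0, -0.0, -1.0]]
force: [0.0, 0.1, -0.0]
opening: 0.0857
grasp_force: 0.0
```

Emit:
{"api": "apply_moves", "payload": {
  "rows": [
    [0, 0, 0.01, 0],
    [0, 0, 0.025, 0],
    [0, 0, 0.05, 0],
    [0, 0, 0.08, 0],
    [0, 0, 0.11, 0],
    [0, 0, 0.13, 0],
    [0, 0, 0.14, 0],
    [0, 0, 0.14, 0]
  ]
}}

```text
time_s: 8.32
position: [0.5846, -0.0609, 0.2349]
ee_rot: [[-0.947, 0.322, 0.004], [0.322, 0.947, -0.001], [-0.004, 0.001, -1.0]]
force: [0.3, 0.2, 0.3]
opening: 0.0856
grasp_force: 0.0
```

Run:
```python
from h import *
s=r.read_state();print(s['time_s'],s['position'],s['force'])
d=grab('wrist','w3');a=grab('side','d3');b=grab('scene','s3')
for f,q in (('w',d),('d',a),('s',b)):
    w=cloud(q)
    for n,c,rad,lo,hi in(('lid',(.583,-.0615),.04,.12,.14),('knob',(.527,-.212),.026,.115,.128)):
        p=w[(np.hypot(w[...,0]-c[0],w[...,1]-c[1])<rad)&(w[...,2]>lo)&(w[...,2]<hi)]
        if len(p)>5: print(f,n,len(p),p.mean(0).round(4),((np.percentile(p,2,0)+np.percentile(p,98,0))/2).round(4),cv2.minEnclosingCircle(p[:,:2].astype(np.float32)))
i=a['image'][170:350,300:440,::-1];j=b['image'][170:350,340:480,::-1]
cv2.imwrite('pics/c3.png',cv2.resize(np.hstack([i,j]),None,fx=2.8,fy=2.8,interpolation=cv2.INTER_CUBIC))
```

```text
8.3167 [ 0.58463616 -0.0608689   0.23490995] [0.25812248 0.21910063 0.25326128]
w lid 4064 [ 0.5841 -0.0602  0.1272] [ 0.5846 -0.0604  0.1268] ((0.5853686928749084, -0.060694918036460876), 0.024864504113793373)
w knob 2695 [ 0.5301 -0.2083  0.1194] [ 0.5304 -0.209   0.1186] ((0.5301745533943176, -0.21012869477272034), 0.022174756973981857)
d lid 358 [ 0.582  -0.0666  0.1271] [ 0.5827 -0.0645  0.1253] ((0.5830034017562866, -0.06261087208986282), 0.026631157845258713)
d knob 381 [ 0.5273 -0.2144  0.1211] [ 0.5281 -0.2129  0.12  ] ((0.5266159772872925, -0.21136122941970825), 0.023982178419828415)
s lid 328 [ 0.5794 -0.0627  0.1267] [ 0.5826 -0.0621  0.125 ] ((0.5842642784118652, -0.06074666231870651), 0.02597172185778618)
s knob 341 [ 0.5255 -0.211   0.119 ] [ 0.5273 -0.2107  0.1182] ((0.5283557772636414, -0.21045030653476715), 0.023013824597001076)
```

View pics/c3.png

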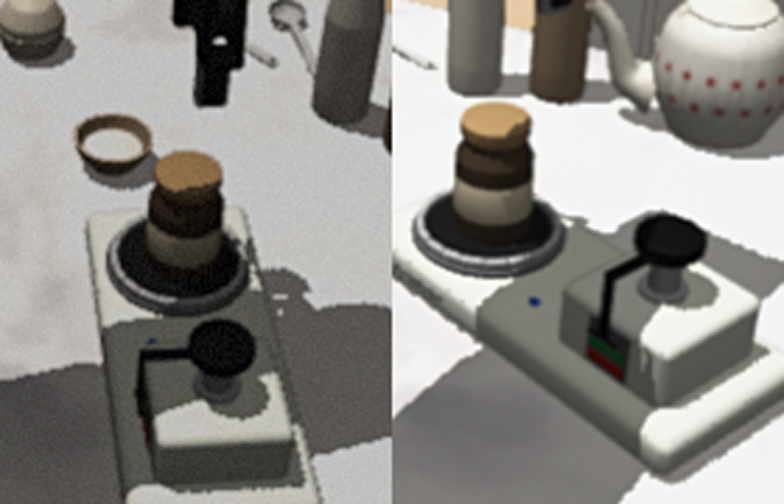

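Crop: the jar stands upright, centred on the mat. The knob and pointer are up, with the gauge at crop (605,355). The cameras agree on the knob at (0.5285,-0.211). I shut the fingers and move over it.

Emit:
{"api": "apply_moves", "payload": {
  "rows": [
    [-0.005, -0.015, 0, 0],
    [-0.015, -0.04, 0, 0],
    [-0.026, -0.07, 0, 0],
    [-0.037, -0.1, 0, 0],
    [-0.047, -0.125, 0, 0],
    [-0.053, -0.143, 0, 0],
    [-0.056, -0.15, 0, 0],
    [-0.056, -0.15, 0, 0],
    [-0.056, -0.15, 0, 0],
    [-0.056, -0.15, 0, 0],
    [-0.056, -0.15, 0, 0]
  ],
  "grip": 0
}}

```text
time_s: 9.38
position: [0.5285, -0.2097, 0.232]
ee_rot: [[-0.947, 0.321, -0.0], [0.321, 0.947, 0.0], [0.0, 0.0, -1.0]]
force: [0.0, 0.3, -0.3]
opening: -0.0002
grasp_force: 0.0
```

Emit:
{"api": "apply_moves", "payload": {
  "rows": [
    [0, 0, -0.015, 0],
    [0, 0, -0.035, 0],
    [0, 0, -0.055, 0],
    [0, 0, -0.07, 0],
    [0, 0, -0.08, 0],
    [0, 0, -0.084, 0],
    [0, 0, -0.084, 0],
    [0, 0, -0.084, 0],
    [0, 0, -0.084, 0]
  ]
}}

```text
time_s: 10.13
position: [0.5285, -0.2109, 0.1493]
ee_rot: [[-0.947, 0.322, 0.001], [0.322, 0.947, -0.001], [-0.002, -0.0, -1.0]]
force: [0.1, 0.1, 0.3]
opening: -0.0001
grasp_force: 0.0
```

Emit:
{"api": "apply_moves", "payload": {
  "rows": [
    [0, 0, -0.003, 0],
    [0, 0, -0.006, 0],
    [0, 0, -0.009, 0],
    [0, 0, -0.011, 0],
    [0, 0, -0.012, 0],
    [0, 0, -0.012, 0],
    [0, 0, -0.012, 0]
  ]
}}

```text
time_s: 10.72
position: [0.5282, -0.2109, 0.1365]
ee_rot: [[-0.947, 0.322, 0.001], [0.322, 0.947, -0.0], [-0.001, -0.0, -1.0]]
force: [1.2, -0.8, 3.9]
opening: -0.0
grasp_force: 1.8
```

Emit:
{"api": "apply_moves", "payload": {
  "rows": [
    [0, 0, -0.002, 0],
    [0, 0, -0.004, 0],
    [0, 0, -0.005, 0],
    [0, 0, -0.006, 0],
    [0, 0, -0.006, 0],
    [0, 0, -0.006, 0]
  ]
}}

```text
time_s: 11.22
position: [0.5282, -0.2109, 0.1304]
ee_rot: [[-0.947, 0.322, 0.0], [0.322, 0.947, -0.0], [-0.001, -0.0, -1.0]]
force: [1.7, -0.5, 5.6]
opening: -0.0001
grasp_force: 2.8
```

Run:
```python
from h import *
a=grab('side','d4');b=grab('scene','s4')
for _ in range(6):
    eyes.get_image('side');s=r.read_state();print(s['time_s'],s['position'],s['force'])
i=a['image'][200:350,320:430,::-1];j=b['image'][200:350,370:480,::-1]
cv2.imwrite('pics/c4.png',cv2.resize(np.hstack([i,j]),None,fx=3.6,fy=3.6,interpolation=cv2.INTER_CUBIC))
```

```text
11.3667 [ 0.52823028 -0.21086285  0.13042419] [ 1.16950081 -0.19024132  5.91985641]
11.4167 [ 0.52826156 -0.21089489  0.13042487] [ 1.82370303 -0.83772236  5.5804762 ]
11.4667 [ 0.52825314 -0.21088143  0.13042936] [ 0.78512215 -0.21288944  5.5102718 ]
11.5167 [ 0.52826215 -0.21087254  0.13044884] [ 0.419289   -0.27963746  5.8404907 ]
11.5667 [ 0.52826368 -0.21088215  0.1304337 ] [ 2.29687208 -0.32495542  5.06629898]
11.6167 [ 0.52824596 -0.21089439  0.13044381] [ 1.74893945 -0.13791583  4.37070795]
```

View pics/c4.png

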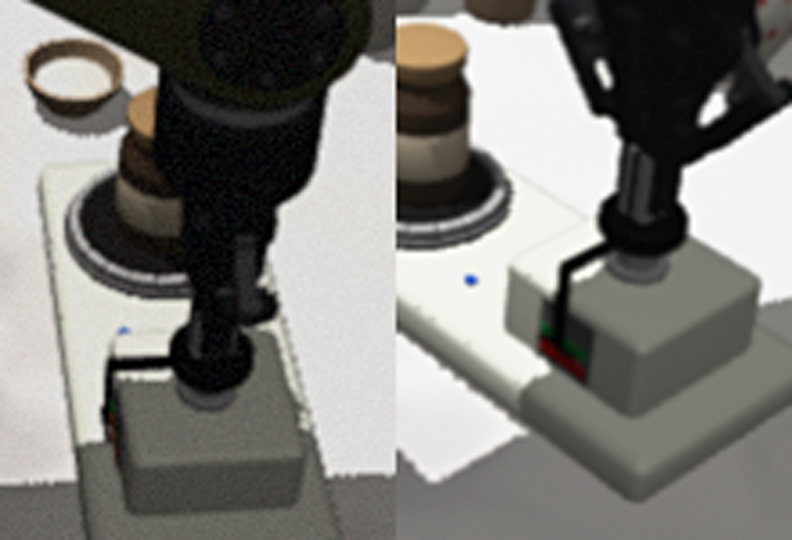

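The crop shows the pointer tip at about (560,338), in the green and above the red. TCP height gives about 11.6 mm of travel and the force of about 5.5 N matches. The jar is upright on the mat, so I hand in.

```bash
python3 -c "
from rig import r
print(r.close_job())"
```

```text
the job is handed in; nothing more can be done
None
```

The jar stands upright and released on the mixer's plate, and the shut gripper is holding the knob about 12 mm down with its pointer in the green band; the job is handed in, with no verdict returned.

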